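# Set and clamp the strip gauge of a board trimmer, then load the board

### The arm

A 6-joint arm with a two-finger parallel gripper is mounted at the origin on the work surface. World frame = base frame: x ahead of the robot, y to its left, z up, the work surface at z = 0. Lengths are in m, angles in rad, forces in N, time in s.
With the tool pointing down it reaches from about 0.35 to 0.8 m from the base axis. Payload 7.3 kg.
Tool frame: the origin (TCP) lies between the finger pads; the fingertips stand 25 mm ahead of it and the grasp point (between the pads) lies 6 mm ahead of it (r.tip_extent is the distance from the TCP to the fingertips, in m); z points along the fingers, y is the line along which they close (so a half turn about z gives the same grasp; the last joint's range is limited). The gripper opens to 85 mm and grips with 20 to 120 N. Pads are 22 mm wide; open, the fingers measure 114 mm over their backs; the gripper's body (76 mm by 85 mm) begins 54 mm behind the grasp point. The pads swing forward as they close: fully open they stand 13 mm farther back than shut.
Start: joints at [-1.361, 0.342, 1.524, -0, 1.275, -0.146], TCP at [0.183, -0.492, 0.256] pointing down, gripper open.
Joint ranges: [-2.53, 2.53], [-0.77, 2.02], [0.04, 2.7], [-1, 4.14], [0.28, 2.66], [-3.11, 3.11]. Speed limits (rad/s): [2.57, 2.57, 3.14, 3.14, 3.14, 3.14].

### API

Orientations are given as a unit quaternion [x, y, z, w].
In Python, from workcell import r, command_gripper, optics gives the robot as it stands. The module is installed in compiled form; this text tells all that it offers. Calls block until the motion is done:
- r.reach(position, orientation): joint-space move of the TCP to a pose.
- r.move_straight(position, orientation=None, speed=0.15, max_force=None): straight line of the TCP; orientation=None keeps the orientation; speed is the mean speed in m/s. With max_force (N) it stops when the force on the tool has changed by that much, and returns True; else False.
- r.movej(angles): joint-space move.
- command_gripper(opening, force=None): finger opening in m; force is the grip in N (None keeps the last); returns when the fingers have stopped.
- r.hold(seconds).
- r.solve_ik(position, orientation): joint angles nearest the present ones, or None.
- r.read_state(): the state.
- optics.get_image(name): name is "scene" or "top"; returns (picture, depth): 420x560x3 uint8, red, green, blue; 420x560 float32, m along the optical axis (not along the pixel's ray), 0 where there is no reading.
- optics.camera_model(name): a dict with "K" (3x3 intrinsics, pixels), "k1" (the pictures are not rectified: a ray, as slopes to the right and down, at radius r is drawn at 1 + k1 r^2 times it, then the intrinsics apply), "R" (3x3) and "t" (3): a world point X has camera coordinates R X + t. Camera axes: x right, y down, z forward; pixel columns grow to the right and rows downward; lengths in m; the calibration is good to about 2 mm. A picture is of the moment at which its call begins. camera_model takes no time and is no camera call.
A pose or a line that the arm cannot do raises r.PlanningError and nothing moves.
- r.finish_job(): hands the job in; it is judged then, once.
The state is a dict: "time_s": time; "joint_positions": joint angles; "dq": joint speeds; "tau": joint torques, N m; "eef_pos": TCP position; "eef_rot": TCP orientation; "contact_force": force on the tool from outside, world axes, zero at the start; "torque": the same for the moment, N m; "grip_width": finger opening in m; "grip_force": force on a finger pad.
Only numpy, scipy, OpenCV 4.12 (cv2) and the standard library are available. Lean on these libraries where they do the work, as an engineer would, in place of code of your own. Each camera call takes 0.05 s, during which the arm holds its last target. There are 200 camera calls.

### The job

Set the trimmer up for the next cut. First try the strip gauge with a gentle push on its stop bar: if it slides, leave its lever alone for now; if it is clamped, do not force it but slacken the clamping lever first. Push the gauge along its guide until its pointer stands on the red marker, turn the lever clockwise until the clamp is snug (not strained), then slide the white foam board flat under the cutting bridge until its edge lies squarely against the stop bar, without moving the gauge or upsetting the things around.

Things in the scene. Friction and masses are not known exactly. Their poses are not given: they have to be found in the camera images.
- trimmer: Board trimmer, fixed to the table: flat grey base with green gridded bed. Origin on the table, on the cut line, midway between near and far edge; its x points away from the robot (turned up to 0.15 rad), y left along the gauge's guide, z up. The base spans x = -125 to 125 mm, y = -270 to 230 mm; bed top at z = 22 mm. The lines and scale on it are 20 and 10 mm apart.
- bridge (a point): Middle of the top of the cutting bridge, an aluminium bar 26 mm wide (y) that crosses the bed along x at y = 0: underside 18 mm above the bed, top at z = 58 mm above the table, on black posts at x = +-118 mm. The board goes under it. Axes as the trimmer's.
- cutter_head: Black and red rotary cutter head, 62 mm (x) by 44 mm, parked at the far end of the bridge (x = 57 to 119 mm of the trimmer), its top 112 mm above the table. Not needed; origin at its foot's centre.
- guide: Aluminium ledge along the near edge of the bed, 24 mm wide, 12 mm high, at x = -107 to -83 mm of the trimmer; the gauge's carriage runs on it and its clamp presses on it. Origin on the bed's top, at x = -95 mm, y = 0 of the trimmer; axes as the trimmer's.
- gauge: The strip gauge as a whole: blue carriage, stop bar, lever. Slides along the trimmer's y only; starts 140 to 190 mm right of the cut line (y negative) and has to go left (+y). Free or barely nipped, it slides under 3 to 9 N; clamped, it stands 10 N and more. Nothing to be seen tells which. Origin on top of the ledge at its middle, in the plane of the stop bar's left face; axes as the trimmer's.
- stop: Blue carriage block and stop bar of the gauge, one rigid part, origin and axes as gauge. Block 46 x 56 mm, y = -56 to 0 mm, up to z = 26 mm. The aluminium stop bar reaches over the bed from x = 22 to 175 mm, 16 mm thick (y = -16 to 0 mm), its top 22 mm above the bed (z = 10 mm). The board is laid against its left face (yellow, y = 0).
- gauge_face (a point): Point on the stop bar's yellow left face, 100 mm along x from the gauge's origin, 12 mm above the bed; axes as the trimmer's.
- gauge_back (a point): Point on the stop bar's back (right) face, 120 mm along x from the gauge's origin, 12 mm above the bed: push here towards +y to try and to slide the gauge; no part of the lever reaches here.
- pointer (a point): Tip of the thin yellow pointer of the gauge, over the white scale at the base's near edge, in the plane of the stop bar's left face.
- mark (a point): Middle of the small red marker (8 mm wide, 40 mm long) clipped on the scale at the near edge, 50 to 110 mm right of the cut line; axes as the trimmer's. The pointer must come over it: same y in the trimmer's frame. The marker stays where it is.
- lever: Black clamping lever. Origin on its vertical axis, on top of the carriage block (60 mm above the table), 28 mm right of the stop bar's left face plane. Its arm points along its own -x and rises to a thick end (17 mm thick, 50 to 85 mm from the axis, 100 to 104 mm above the table). It is indexable: it points towards the robot within 1.3 rad whether clamped or not.
- lever_end (a point): Point on the axis of the lever's thick end, 76 mm from the turning axis, 104 mm above the table. Push the thick end sideways to turn the lever: clockwise seen from above tightens, counter-clockwise slackens.
- lever_axis (a point): Point on the lever's turning axis, at the height of its end. Slack, the lever turns with 1 N at its end. Once the clamp bites, the force felt while turning it at 65 mm from the axis grows by about 20 N per rad, with no stop: 8 to 15 N is snug, above 25 N strained. It stays where it is left. A clamped gauge comes free within 0.8 rad of slackening; from slack it is snug within 1.7 rad.
- panel: White rigid foam board with a sample layout on it, 120 mm (its x) by 160 mm (its y) by 13 mm thick, about 0.14 kg, lying loose on the bed left of the bridge. Origin at the centre of its underside; axes roughly the trimmer's, within 0.1 rad.
- panel_front (a point): Middle of the board's right edge (its -y edge), 6 mm above the bed: this edge goes under the bridge and against the stop bar; axes as the board's.
- panel_rear (a point): Middle of the board's left edge (its +y edge), 6 mm above the bed: push here, towards -y. Pushed at one point it may arrive askew and jam on a corner; two fingertips some 50 mm apart keep it square.
- weight: Brass pattern weight, 38 mm across, 28 mm high, on the far right of the bed. Bystander, origin under its centre.
- spool_green: Green thread spool, 32 mm across, 40 mm high, on the far left of the bed. Bystander.
- spool_red: Red thread spool, 32 mm across, 40 mm high, on the table between robot and trimmer, to the right. Bystander.
- cone_blue: Blue thread cone, 76 mm across, 150 mm high, on the table beyond the trimmer. Bystander.
- cone_white: White thread cone, 76 mm across, 150 mm high, on the table beyond the trimmer. Bystander.
- shears: Tailor's shears, black handles, 250 mm long, lying on the table left of the trimmer. Bystander.
- tape: Round green tape measure, 64 mm across, 20 mm high, on the table beyond the trimmer. Bystander.
- pin_tray: Clear divided pin tray, 130 x 170 x 28 mm, on the table near left, between robot and trimmer. Bystander.

How it is judged:
On the way, in this order (a step that is already met when the one before it is completed fails the run):
1. the stop bar or carriage is pushed, before anything else is done to the gauge or its lever (contact force between the fingers and stop above 1.5 N and distance of each of gauge, lever_end from where it was at the start of the episode below 0.02 m), for 0.05 s.
2. the gauge, not clamped, stands with its pointer on the red marker (y of pointer in the frame of mark between -0.004 and 0.004 m and contact force between gauge and guide below 15 N), for 0.2 s.
3. the lever is tightened until the clamp is snug, the gauge still on the marker (y of pointer in the frame of mark between -0.004 and 0.004 m and contact force between gauge and guide above 30 N), for 0.2 s.
4. the board's edge lies against the stop bar (y of panel_front in the frame of gauge_face below 0.004 m), for 0.2 s.
At the end, for the whole second after the job is handed in: The pointer stands within 4 mm of the middle of the red marker, the clamp is snug (its shoe presses the guide with 30 N or more), the foam board lies flat on the bed with its edge within 4 mm of the stop bar and square to it within 0.05 rad, and all is at rest (all of step 3 and y of panel_front in the frame of gauge_face between -0.003 and 0.004 m and angle between the y axis of panel and the y axis of trimmer, either way round below 0.05 rad and z of panel in the frame of trimmer below 0.025 m and linear speed of each of panel, gauge below 0.01 m/s); the robot touches nothing.
It fails at once if the lever is turned although the gauge was free and had not yet been moved (distance of gauge from where it was at the start of the episode below 0.003 m and distance of lever_end from where it was at the start of the episode between 0.0035 and 0.006 m and contact force between gauge and guide below 1 N).
It fails at once if the gauge is forced along while it is clamped (linear speed of gauge above 0.02 m/s and contact force between gauge and guide above 20 N and distance of gauge from where it was at the start of the episode above 0.004 m and y of pointer in the frame of mark below -0.004 m).
It fails at once if the clamp is strained (over 140 N on the shoe) (contact force between gauge and guide above 140 N).
It fails at once if a bystander is moved by more than 30 mm (distance of any of weight, spool_green, spool_red, cone_blue, cone_white, shears, tape, pin_tray from where it was at the start of the episode above 0.03 m).
It also fails if it takes over 72 s, if anything falls off the work surface, if the arm or the gripper's body presses on something with over 40 N, if the wrist force passes 120 N, or if a joint passes its speed limit or range.

## Working session

There is one attempt and no reset: what is moved stays moved. The work goes in short steps, each a Python script; the robot and the scene stay as the last script left them, time stands still between calls to the robot, and variables do not carry over. Pictures are saved under pics/ and viewed, at most 10 in all, crops included, and the job is handed in when it is done.

```bash
mkdir -p pics; cat > h.py <<'E'
import numpy as np, cv2
from workcell import r, command_gripper, optics
def grab(n,f):
    im,d=optics.get_image(n); np.savez(f'{f}.npz',im=im,d=d); cv2.imwrite(f'pics/{f}.png',im[:,:,::-1]); return im,d
def cloud(n,d):
    m=optics.camera_model(n); K=np.array(m['K'],float);R=np.array(m['R']);t=np.array(m['t'])
    h,w=d.shape; u,v=np.meshgrid(np.arange(w),np.arange(h))
    p=np.stack([(u-K[0,2])/K[0,0],(v-K[1,2])/K[1,1]],-1); q=p.copy()
    for _ in range(20): q=p/(1+m['k1']*(q**2).sum(-1,keepdims=True))
    return (np.concatenate([q,np.ones((h,w,1))],-1)*d[...,None]-t)@R
E
python3 - <<'E'
from h import *
for n in('top','scene'):
    im,d=grab(n,n+'0'); m=optics.camera_model(n); R=np.array(m['R']); print(n,m['k1'],m['K'],-R.T@np.array(m['t']),R.round(2).tolist())
print(r.read_state(),r.tip_extent)
E
```

```text
top 0.010332674737136314 [[384.39121245   0.         283.45270062]
 [  0.         384.39121245 210.27162397]
 [  0.           0.           1.        ]] [0.3815309  0.12132328 1.15957394] [[0.02, -1.0, -0.0], [-0.99, -0.02, -0.14], [0.14, 0.0, -0.99]]
scene 0.07070779709577885 [[535.75481965   0.         269.18060989]
 [  0.         535.75481965 209.66919218]
 [  0.           0.           1.        ]] [ 0.98079332 -0.53160256  1.35957841] [[0.81, 0.59, 0.01], [0.51, -0.68, -0.53], [-0.3, 0.43, -0.85]]
{'time_s': 0.1, 'joint_positions': array([-1.36099037e+00,  3.42666582e-01,  1.52490124e+00, -1.40321129e-05,
        1.27537017e+00, -1.46038364e-01]), 'dq': array([ 0.00091383, -0.00210067, -0.00317954, -0.00023598,  0.00036256,
        0.00279731]), 'tau': array([ 1.76178481e-03, -4.34448266e+01, -2.46490949e+01, -1.33709350e-04,
        4.64138371e-03, -7.47802513e-07]), 'eef_pos': array([ 0.18283447, -0.49180855,  0.25569546]), 'eef_rot': array([ 9.84212978e-01,  1.76986896e-01, -2.81508824e-05, -6.72111676e-04]), 'contact_force': array([ 0.8343106 , -0.21962467, -0.24447909]), 'torque': array([0.01008757, 0.01545755, 0.0357643 ]), 'grip_force': 0.0, 'grip_width': 0.0851975835629154} 0.025
```

View pics/top0.png

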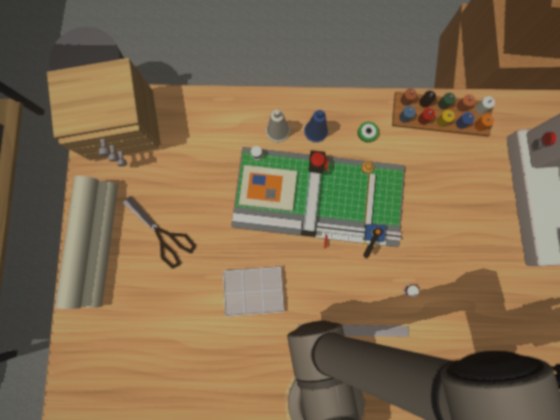

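View pics/scene0.png

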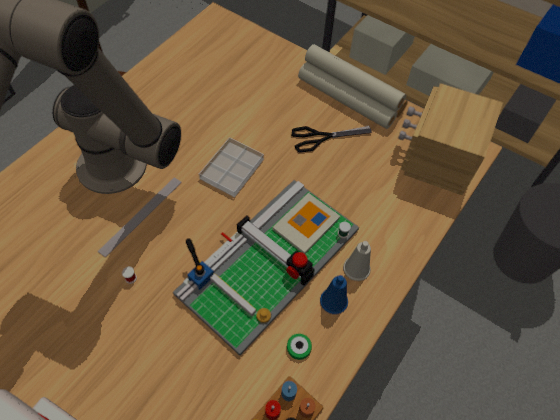

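```bash
cat >> h.py <<'E'
def proj(n,X):
    m=optics.camera_model(n); c=np.asarray(X)@np.array(m['R']).T+np.array(m['t']); q=c[...,:2]/c[...,2:]
    q=q*(1+m['k1']*(q**2).sum(-1,keepdims=True)); K=np.array(m['K']); return q*[K[0,0],K[1,1]]+[K[0,2],K[1,2]]
def ortho(n,im,T,z,xr,yr,s=2):  # rows: x decreasing, cols: y decreasing; s px per mm. T=(x,y,yaw)
    xs=np.arange(xr[1],xr[0],-1/s);ys=np.arange(yr[1],yr[0],-1/s); X,Y=np.meshgrid(xs,ys,indexing='ij')
    p=proj(n,t2w(T,np.stack([X/1e3,Y/1e3,np.full(X.shape,z/1e3)],-1))).astype(np.float32)
    return cv2.remap(im,p[...,0],p[...,1],cv2.INTER_CUBIC)
def Rz(a): return np.array([[np.cos(a),-np.sin(a),0],[np.sin(a),np.cos(a),0],[0,0,1]])
def t2w(T,p): return np.asarray(p)@Rz(T[2]).T+[T[0],T[1],0]
def w2t(T,p): return (np.asarray(p)-[T[0],T[1],0])@Rz(T[2])
E
python3 - <<'E'
from h import *
from scipy.optimize import least_squares
for n in('top','scene'):
    f=np.load(n+'0.npz'); im,d=f['im'],f['d']; P=cloud(n,d)
    print(n,'table z',np.median(P[(abs(P[...,0]-.45)<.03)&(abs(P[...,1]-.1)<.1)][:,2]))
    hsv=cv2.cvtColor(im,cv2.COLOR_RGB2HSV)
    g=(P[...,2]>.012)&(P[...,2]<.032)&(P[...,0]>.4)&(d>0)&(P[...,0]<.85)&(abs(P[...,1])<.5)
    g=cv2.morphologyEx(g.astype(np.uint8),cv2.MORPH_OPEN,np.ones((3,3)))
    g=cv2.morphologyEx(g,cv2.MORPH_CLOSE,np.ones((15,15)))
    k,l,s,c=cv2.connectedComponentsWithStats(g)
    for i in range(1,k):
        if s[i,4]>300:
            uv=np.argwhere(l==i)
            q=P[(l==i)&(abs(P[...,2]-.022)<.006)]; rc=cv2.minAreaRect((q[:,:2]*1000).astype(np.float32)); print(s[i],rc,np.median(q[:,2]))
    b=(P[...,2]>.052)&(P[...,2]<.064)&(P[...,0]>.4)&(P[...,0]<.85)&(abs(P[...,1])<.25)
    b=cv2.morphologyEx(b.astype(np.uint8),cv2.MORPH_OPEN,np.ones((3,3)))>0
    k,l,s,c=cv2.connectedComponentsWithStats(b.astype(np.uint8))
    for i in range(1,k):
        if s[i,4]>30: print('hi',s[i],cv2.minAreaRect((P[l==i][:,:2]*1000).astype(np.float32)))
E
```

```text
top table z 0.0004886724776923618
[ 393  115   96   21 1078] ((828.0501098632812, -353.47430419921875), (293.766357421875, 55.66487503051758), 85.2281265258789) 0.01917058848232906
[358 122  21  20 327] ((796.2399291992188, -129.97036743164062), (60.55817413330078, 61.3704833984375), 63.11732482910156) 0.0202609349944301
[  232   136   173   112 10888] ((595.0448608398438, 20.604278564453125), (518.5386352539062, 304.1134033203125), 78.66437530517578) 0.02231404983536596
hi [305 173  15  58 502] ((567.1166381835938, 43.938507080078125), (26.25575828552246, 171.3179168701172), 84.20127868652344)
hi [365 224  21  16 144] ((479.7672424316406, -137.69552612304688), (56.056373596191406, 44.98521423339844), 83.95245361328125)
hi [377 234   8   8  48] ((465.6652526855469, -152.74514770507812), (20.8067626953125, 20.17884635925293), 87.23745727539062)
scene table z 0.001045256022138301
[  173   180   186   175 11691] ((589.2406005859375, 22.90924072265625), (504.9604187011719, 262.82818603515625), 84.23124694824219) 0.022315149862064624
[287 334  25  24 484] ((800.4530029296875, -130.72171020507812), (61.94989013671875, 59.49440383911133), 39.48802185058594) 0.020090638628927522
hi [242 222  47  39 467] ((565.8755493164062, 45.61381912231445), (28.82453727722168, 162.16000366210938), 84.06111907958984)
hi [187 262  26  23 205] ((482.8377685546875, -135.7396240234375), (58.65518569946289, 47.767982482910156), 81.98319244384766)
```

```bash
python3 - <<'E'
from h import *
T=(.5910,.0426,-.1012)
o=[]
for n in('top','scene'):
    im=np.load(n+'0.npz')['im']
    p=ortho(n,im,T,22,(-150,135),(-280,240),1.5)
    for y in range(-270,240,30):
        c=int((240-y)*1.5); cv2.line(p,(c,0),(c,6 if y%90 else 14),(255,0,255),1)
    for x in range(-125,130,25):
        c=int((135-x)*1.5); cv2.line(p,(0,c),(6,c),(255,0,255),1)
    o.append(p)
    im=np.load(n+'0.npz')['im'];
o=cv2.resize(np.vstack(o),None,fx=.7,fy=.7,interpolation=cv2.INTER_AREA) if 0 else np.vstack(o)
print(o.shape); cv2.imwrite('pics/orth.png',cv2.resize(o,(o.shape[1]*600//o.shape[0],600))[:,:,::-1])
# near-edge zoom
z=[ortho(n,np.load(n+'0.npz')['im'],T,22,(-190,-70),(-230,-30),4) for n in('top','scene')]
z=np.vstack(z)[:, :]; print(z.shape)
z=cv2.resize(z,(500,600)); 
cv2.imwrite('pics/near.png',z[:,:,::-1])
# segments
P={n:cloud(n,np.load(n+'0.npz')['d']) for n in('top','scene')}
for n in P:
    im=np.load(n+'0.npz')['im']; q=w2t(T,P[n])*1e3; hsv=cv2.cvtColor(im,cv2.COLOR_RGB2HSV)
    inb=(abs(q[...,0])<230)&(q[...,1]>-300)&(q[...,1]<250)
    def rep(name,m):
        m=m&inb; a=q[m]
        if len(a): print(n,name,len(a),np.median(a,0).round(1),np.percentile(a,[2,98],axis=0).round(1).tolist())
    x,y,z_=q[...,0],q[...,1],q[...,2]
    red=((hsv[...,0]<8)|(hsv[...,0]>172))&(hsv[...,1]>150)&(hsv[...,2]>80)
    rep('redmark',red&(x<-95)&(x>-190)&(y<-40)&(y>-125))
    rep('levend',(z_>85)&(x<-90)&(y<-100)&(z_<118))
    rep('block',(z_>56)&(z_<66)&(x<-60)&(y<-100))
    rep('bar',(z_>38)&(z_<50)&(x<60)&(x>-65)&(y<-100))
    pm=(z_>30)&(z_<40)&(y>20)&(x>-85)&(x<90)
    rep('panel',pm)
    pm=cv2.morphologyEx((pm&inb).astype(np.uint8),cv2.MORPH_OPEN,np.ones((3,3)))>0
    print(cv2.minAreaRect(q[pm][:,:2].astype(np.float32)))
E
```

```text
(856, 780, 3)
(960, 800, 3)
top redmark 22 [-137.5  -55.6   26.9] [[-148.2, -58.1, 23.5], [-120.9, -52.0, 29.2]]
top levend 171 [-134.2 -172.5  103.4] [[-167.9, -197.3, 85.6], [-91.7, -154.1, 113.8]]
top block 213 [ -91.6 -181.6   60.3] [[-114.4, -217.5, 56.6], [-70.7, -163.4, 64.2]]
top bar 242 [  -3.4 -169.7   43.5] [[-62.2, -178.1, 39.6], [57.2, -162.2, 48.0]]
top panel 2164 [  2.6 132.9  34.9] [[-83.0, 55.2, 30.9], [63.4, 210.1, 39.0]]
((6.192745208740234, 132.84912109375), (120.96395874023438, 159.5836639404297), 0.02014155127108097)
scene redmark 32 [-129.4  -53.5   26.8] [[-150.1, -58.3, 11.3], [-110.3, -48.6, 32.9]]
scene levend 174 [-130.4 -171.   102.1] [[-162.7, -193.6, 85.9], [-91.7, -153.7, 113.7]]
scene block 239 [ -84.3 -197.7   60.3] [[-112.8, -217.0, 56.3], [-67.4, -162.0, 65.5]]
scene bar 291 [  -2.4 -168.    43.5] [[-62.3, -176.6, 38.7], [57.5, -159.5, 48.0]]
scene panel 2030 [  5.8 130.9  34.8] [[-82.6, 55.5, 30.4], [67.6, 212.8, 39.5]]
((-6.898338317871094, 136.53167724609375), (155.2220458984375, 175.37754821777344), 0.646824836730957)
```

View pics/orth.png

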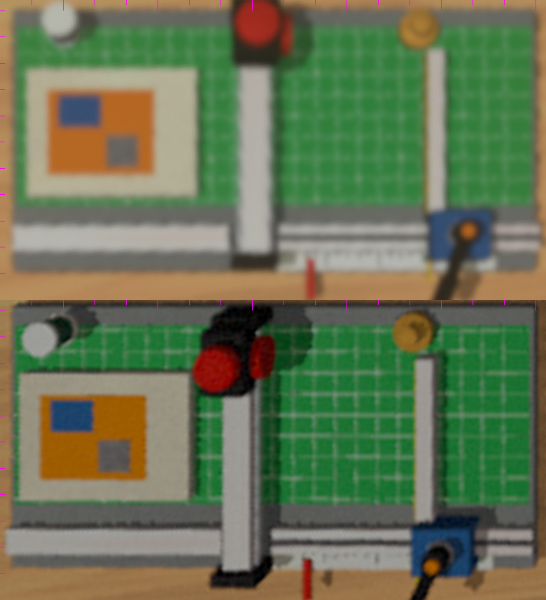

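View pics/near.png

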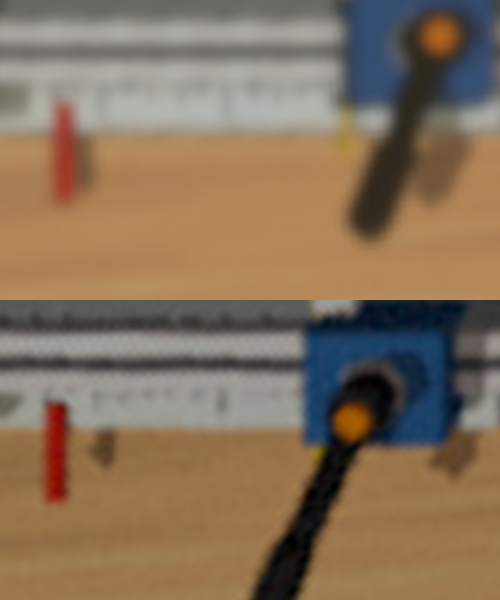

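```bash
cat >> h.py <<'E'
from scipy.spatial.transform import Rotation as Ro
T=(.5910,.0426,-.1012)
def q(a=0,flip=0): # tool down, tool y along trimmer direction angle a (0 = trimmer x)
    a=a+T[2]+np.pi*flip; y=np.array([np.cos(a),np.sin(a),0]); z=np.array([0,0,-1.]); return Ro.from_matrix(np.stack([np.cross(y,z),y,z],1)).as_quat()
def W(x,y,z): return t2w(T,np.array([x,y,z])/1e3)
def tp(): return (w2t(T,r.read_state()['eef_pos'])*1e3).round(1)
def F(): return (r.read_state()['contact_force']@Rz(T[2])).round(2)
E
python3 - <<'E'
from h import *
for f in(0,1): print(f,r.solve_ik(W(25,-212,200),q(0,f)))
f=min((0,1),key=lambda f:abs(r.solve_ik(W(25,-212,200),q(0,f))[5]))
command_gripper(0,60)
r.reach(W(25,-212,180),q(0,f)); r.move_straight(W(25,-212,53),speed=.12)
print(f,tp(),F(),r.read_state()['time_s'])
c=r.move_straight(W(25,-170,53),speed=.03,max_force=8)
print(c,tp(),F()); r.hold(.2); print(tp(),F(),r.read_state()['time_s'])
E
```

```text
0 [-4.03687117e-01  5.58316955e-01  1.33301043e+00 -4.44089210e-16
  1.25026527e+00 -3.02487117e-01]
1 [-4.03687117e-01  5.58316955e-01  1.33301043e+00 -4.44089210e-16
  1.25026527e+00  2.83910554e+00]
0 [  25.5 -212.2   53.8] [ 0.09  0.4  -0.24] 3.9833
True [  24.8 -186.9   52.7] [0.96 0.25 0.48]
[  24.4 -187.1   52.1] [ 0.78 -0.71  0.33] 5.0583
```

```bash
python3 - <<'E'
from h import *
y=tp()[1]
for i in range(8):
    y+=1
    c=r.move_straight(W(25,y,53),speed=.01,max_force=9); s=F(); print(c,y.round(1),tp(),s)
    if c: break
im,d=grab('top','t1')
a=np.load('top0.npz')['d']; P=w2t(T,cloud('top',d))*1e3
b=(P[...,2]>38)&(P[...,2]<50)&(P[...,0]<0)&(P[...,0]>-65)&(P[...,1]<-100); print(np.median(P[b],0),b.sum())
P=w2t(T,cloud('top',a))*1e3
b=(P[...,2]>38)&(P[...,2]<50)&(P[...,0]<0)&(P[...,0]>-65)&(P[...,1]<-100); print(np.median(P[b],0),b.sum())
E
```

```text
False -186.1 [  24.6 -186.7   52.6] [-1.35 -4.8  -2.59]
False -185.1 [  24.6 -186.3   52.6] [-0.61 -7.6  -4.25]
False -184.1 [  24.6 -186.    52.6] [-2.03 -9.86 -4.87]
False -183.1 [  24.6 -185.2   52.6] [ -2.14 -10.75  -4.52]
False -182.1 [  24.6 -184.3   52.6] [ -2.94 -10.98  -5.14]
False -181.1 [  24.6 -183.3   52.6] [ -1.73 -11.13  -3.85]
False -180.1 [  24.6 -182.3   52.6] [ -1.75 -11.94  -4.4 ]
False -179.1 [  24.6 -181.3   52.6] [ -1.97 -10.99  -4.97]
[ -25.8111892  -625.15843001   43.42813897] 92
[ -33.47715324 -173.92090072   43.67946673] 189
```

```bash
cat >> h.py <<'E'
def mF(n=10):
    a=[]
    for _ in range(n): a.append(F()); r.hold(.02)
    return np.mean(a,0).round(2),np.std(a,0).round(2)
E
python3 - <<'E'
from h import *
print('held',mF())
y=tp()[1]; r.move_straight(W(25,y-6,53),speed=.03); print('free',tp(),*mF())
y=y-2
for i in range(7):
    y+=1; r.move_straight(W(25,y,53),speed=.008); a=F(); print(round(y,1),tp(),a,mF(5)[0])
r.move_straight(W(25,y-8,53),speed=.03); print('free',tp(),*mF(),r.read_state()['time_s'])
E
```

```text
held (array([ -1.61, -12.  ,  -4.06]), array([0.58, 0.42, 0.39]))
free [  25.2 -187.    53.2] [-0.02  0.13  0.07] [0.27 0.32 0.46]
-182.3 [  25.  -182.3   53. ] [-0.61 -0.28 -0.89] [-0.07 -0.33 -0.26]
-181.3 [  25.  -181.7   53. ] [-0.73 -2.54 -0.01] [-0.14 -2.97 -0.28]
-180.3 [  25.  -181.5   53. ] [-0.99 -7.33 -1.65] [-0.69 -7.25 -0.59]
-179.3 [  25.  -181.2   53. ] [-1.23 -9.96 -0.63] [ -1.01 -10.    -1.32]
-178.3 [  25.  -180.6   53.1] [ -1.18 -10.99  -0.68] [ -0.81 -11.06  -1.08]
-177.3 [  25.  -179.7   53.1] [  0.08 -12.03  -0.99] [ -0.87 -11.92  -1.39]
-176.3 [  25.  -178.7   53.1] [ -0.58 -11.25  -1.44] [ -0.78 -11.54  -1.43]
free [  25. -184.   53.] [-0.06  0.16 -0.23] [0.47 0.36 0.48] 11.5083
```

```bash
cat >> h.py <<'E'
def look(tag):
    for n in('top','scene'):
        im,d=grab(n,tag+n); p=w2t(T,cloud(n,d))*1e3; x,y,z=p[...,0],p[...,1],p[...,2]
        m=(y>-260)&(y<0)&(x<-70)&(x>-200)&(d>0)
        b=m&(z>56)&(z<64)&(x>-120)&(y<-65); hsv=cv2.cvtColor(im,cv2.COLOR_RGB2HSV)
        b&=(hsv[...,0]>100)&(hsv[...,0]<130)&(hsv[...,1]>90)
        if b.sum(): print(n,'block',b.sum(),np.percentile(p[b],[2,50,98],axis=0)[:,:2].round(1).tolist())
        bar=(z>38)&(z<50)&(x<60)&(x>-65)&(y<-40)&(y>-230)
        if bar.sum(): print(n,'bar y',bar.sum(),np.percentile(p[bar][:,1],[5,50,95]).round(1))
        l=m&(z>96)&(z<118)&(x<-105)&(hsv[...,2]<110)
        if l.sum()>5:
            c=np.median(p[l],0); vx,vy,x0,y0=cv2.fitLine(p[l][:,:2].astype(np.float32),cv2.DIST_HUBER,0,.01,.01).ravel()
            print(n,'lever',l.sum(),c.round(1),'dir',round(vx,3),round(vy,3),round(x0,1),round(y0,1),np.percentile(p[l],[2,98],axis=0).round(0).tolist())
E
python3 - <<'E'
from h import *
r.move_straight(W(25,-200,53),speed=.1)
look('a')
E
```

```text
top block 121 [[-111.9, -197.3], [-87.0, -167.5], [-71.0, -154.1]]
top bar y 254 [-168.8 -161.2 -153.3]
scene block 42 [[-107.8, -209.0], [-94.1, -203.9], [-71.2, -198.4]]
scene bar y 80 [-209.6 -158.8 -151. ]
```

```bash
python3 - <<'E'
from h import *
for n in('top','scene'):
    f=np.load(n+'0.npz'); im,d=f['im'],f['d']; p=w2t(T,cloud(n,d))*1e3; x,y,z=np.moveaxis(p,-1,0)
    l=(z>92)&(z<120)&(x<-125)&(x>-190)&(y>-230)&(y<-120)
    c=p[l]; print(n,l.sum(),np.median(c,0).round(1),cv2.fitLine(c[:,:2].astype(np.float32),cv2.DIST_HUBER,0,.01,.01).ravel().round(2)); 
    a=np.arctan2(c[:,1]+189.5,-(c[:,0]+95)); rr=np.hypot(c[:,1]+189.5,c[:,0]+95); print(np.median(a[rr>50]).round(3),np.percentile(rr,[2,98]).round(1),np.median(c[rr>50][:,2]))
E
```

```text
top 100 [-148.7 -164.8  108.4] [   0.9    -0.43 -148.39 -165.38]
0.425 [35.2 80.6] 109.67131011253144
scene 100 [-143.2 -164.8  107.9] [   0.89   -0.45 -144.04 -164.98]
0.463 [35.4 75.3] 109.16405010856472
```

```bash
cat >> h.py <<'E'
def lp(ay,phi,side,gap,z=115,rad=65):
    a=np.array([-95,ay])+rad*np.array([-np.cos(phi),np.sin(phi)])+side*(19.5+gap)*np.array([np.sin(phi),np.cos(phi)])
    return W(a[0],a[1],z),q(-phi)
E
python3 - <<'E'
from h import *
ay=-181.5
r.move_straight(W(25,-200,190),speed=.2)
p,o=lp(ay,.445,1,14,190); r.reach(p,o)
p,o=lp(ay,.445,1,14); r.move_straight(p,o,speed=.12); print(tp(),F(),r.read_state()['time_s'])
p,o=lp(ay,.445,1,3); c=r.move_straight(p,o,speed=.04,max_force=6); print(c,tp(),*mF(4))
for g in(1,-1,-3,-5):
    p,o=lp(ay,.445,1,g); c=r.move_straight(p,o,speed=.012,max_force=12); print(g,c,tp(),F())
E
```

```text
[-138.5 -123.6  115.2] [0.91 1.   0.04] 14.2833
False [-144.  -133.5  115.3] [ 0.25  0.18 -0.38] [0.58 0.25 0.16]
1 False [-144.9 -135.   115. ] [ 0.68  0.79 -0.01]
-1 False [-145.7 -136.8  115. ] [1.01 0.98 0.83]
-3 False [-146.7 -138.7  115. ] [-0.04  0.88  0.36]
-5 False [-147.5 -140.5  115. ] [-0.43  0.84 -0.06]
```

```bash
python3 - <<'E'
from h import *
ay=-181.5
for i,phi in enumerate(np.arange(.33,-.56,-.08)):
    p,o=lp(ay,phi,1,0); c=r.move_straight(p,o,speed=.015 if i<5 else .03,max_force=15); print(round(phi,2),c,tp(),F())
    if c: break
print(r.read_state()['time_s'])
E
```

```text
0.33 False [-150.  -142.1  115. ] [ 0.99  0.42 -0.47]
0.25 False [-153.1 -146.6  115. ] [-0.08  0.01 -0.13]
0.17 False [-155.8 -151.3  115. ] [-0.22 -0.26 -0.4 ]
0.09 False [-158.  -156.2  115. ] [-0.35  0.97  0.31]
0.01 False [-159.9 -161.3  115. ] [ 0.23 -0.45 -0.08]
-0.07 False [-161.3 -166.6  115. ] [ 0.61  0.04 -1.37]
-0.15 False [-162.2 -171.9  115. ] [-0.63 -1.04  0.5 ]
-0.23 False [-162.7 -177.3  115. ] [ 0.09  0.03 -0.19]
-0.31 False [-162.8 -182.7  115. ] [ 0.35 -0.13  0.03]
-0.39 False [-162.5 -188.1  115. ] [ 0.45  0.1  -0.12]
-0.47 False [-161.8 -193.5  115. ] [ 0.95 -0.18 -0.06]
-0.55 False [-160.6 -198.8  115. ] [-0.81  0.14  0.24]
20.7667
```

```bash
python3 - <<'E'
from h import *
im,d=grab('scene','b')
cv2.imwrite('pics/bz.png',cv2.resize(im[180:360,120:360],(800,600),interpolation=cv2.INTER_CUBIC)[:,:,::-1])
E
```

```text
(no output)
```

View pics/bz.png

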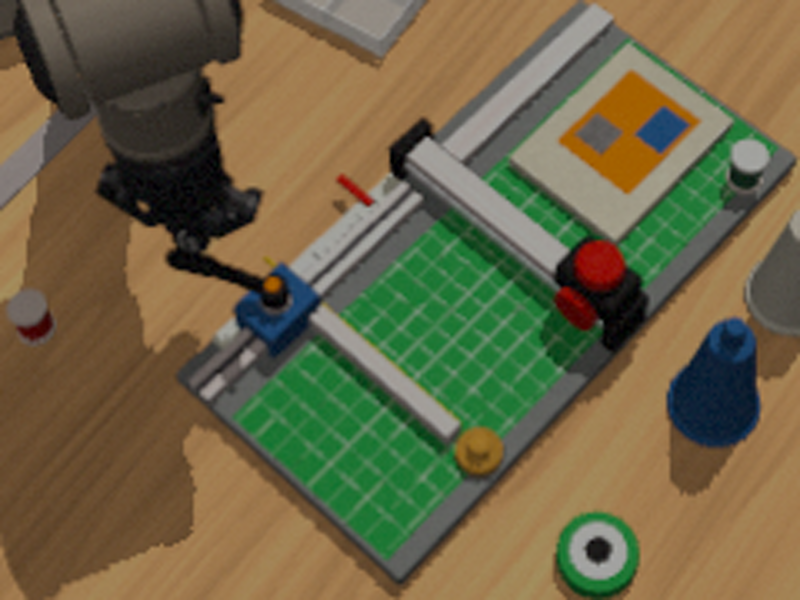

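```bash
python3 - <<'E'
from h import *
s=tp(); p,o=lp(-181.5,-.55,1,8); r.move_straight(p,o,speed=.08)
r.move_straight(W(*tp()[:2],190),speed=.2)
r.reach(W(25,-200,140),q()); r.move_straight(W(25,-200,53),speed=.12)
print(tp(),*mF(4))
print(r.move_straight(W(25,-170,53),speed=.03,max_force=14),tp(),F())
print(r.move_straight(W(25,-120,53),speed=.04,max_force=14),tp(),F())
print(r.move_straight(W(25,-87,53),speed=.03,max_force=14),tp(),F(),mF(4))
look('c'); print(r.read_state()['time_s'])
z=[ortho(n,np.load('c'+n+'.npz')['im'],T,22,(-150,-90),(-110,-10),6) for n in('top','scene')]
cv2.imwrite('pics/c.png',np.vstack(z)[:,:,::-1]); print(z[0].shape)
E
```

```text
[  25.5 -200.2   54. ] [0.1  0.13 0.23] [0.56 0.4  0.54]
False [  25.  -169.9   53. ] [ 0.87 -0.96  0.04]
False [  25.  -119.7   53. ] [ 1.22  0.41 -0.94]
False [ 25.1 -86.7  53. ] [-0.81 -0.19 -0.97] (array([-0.46,  0.12, -0.93]), array([0.43, 0.31, 0.19]))
top block 5 [[-109.3, -66.1], [-92.2, -65.9], [-86.3, -65.1]]
scene block 131 [[-109.9, -115.0], [-85.3, -100.7], [-70.6, -65.8]]
scene bar y 26 [-97.3 -92.7 -63.6]
scene lever 107 [-137.6 -118.5  107. ] dir 0.827 0.562 -135.3 -117.3 [[-158.0, -132.0, 96.0], [-111.0, -101.0, 115.0]]
27.3083
(360, 600, 3)
```

View pics/c.png

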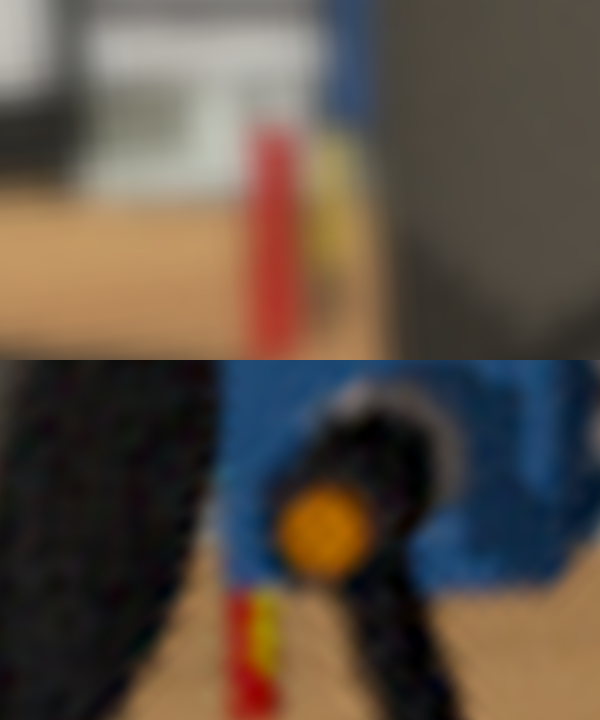

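```bash
python3 - <<'E'
from h import *
print(r.move_straight(W(25,-79,53),speed=.015,max_force=14),tp(),F())
r.move_straight(W(25,-92,53),speed=.1); r.move_straight(W(25,-120,190),speed=.25)
look('d'); print(r.read_state()['time_s'])
z=[ortho(n,np.load('d'+n+'.npz')['im'],T,22,(-150,-90),(-110,-10),6) for n in('top','scene')]
cv2.imwrite('pics/d.png',np.vstack(z)[:,:,::-1]); print(z[0].shape)
E
```

```text
False [ 25.  -78.8  53. ] [-0.43 -1.56  0.11]
top block 85 [[-112.5, -105.7], [-88.9, -82.2], [-71.1, -65.3]]
top bar y 237 [-68.3 -60.8 -53.3]
top lever 46 [-130.6 -103.2  104.1] dir 0.947 0.321 -128.6 -101.4 [[-147.0, -109.0, 97.0], [-116.0, -94.0, 112.0]]
scene block 96 [[-110.8, -107.5], [-88.8, -96.5], [-70.8, -78.2]]
scene bar y 97 [-67.1 -59.8 -50.7]
scene lever 106 [-137.4 -110.9  106.8] dir 0.856 0.517 -137.6 -110.6 [[-160.0, -125.0, 97.0], [-112.0, -93.0, 115.0]]
29.0833
(360, 600, 3)
```

View pics/d.png

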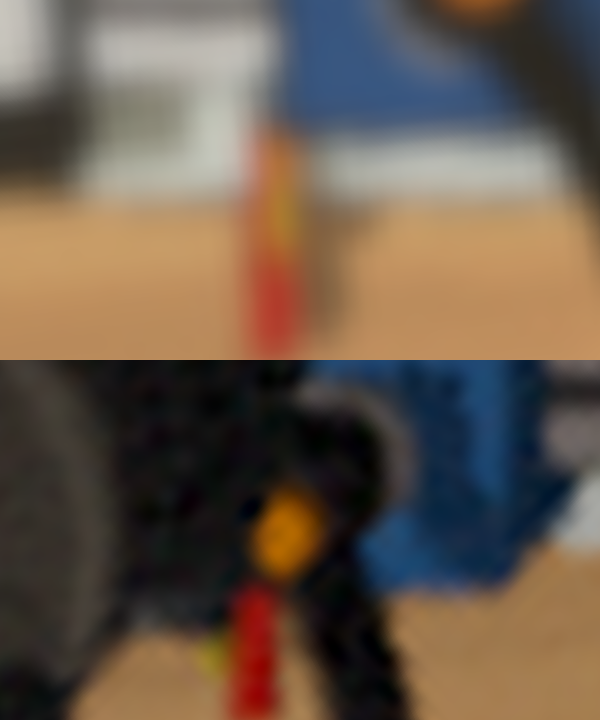

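```bash
python3 - <<'E'
from h import *
ay=-82.5
p,o=lp(ay,-.54,-1,12,190); r.reach(p,o)
p,o=lp(ay,-.54,-1,12); r.move_straight(p,o,speed=.15); b=mF(5)[0]; print(tp(),b,r.read_state()['time_s'])
phi=-.54; st=.15
while phi<1.3:
    phi+=st; p,o=lp(ay,phi,-1,0); c=r.move_straight(p,o,speed=.05 if st>.1 else .02,max_force=9)
    f=mF(4)[0]-b; ft=-f@np.array([np.sin(phi),np.cos(phi),0]); print(round(phi,2),c,tp(),f.round(1),'ft',ft.round(2),r.read_state()['time_s'])
    if ft>1.8: st=.05
    if ft>10 : break
E
```

```text
[-133.5 -143.1  115.7] [-0.2  -0.14 -0.07] 30.5
-0.39 False [-147.3 -125.4  115.3] [0.5 0.3 0.5] ft -0.07 31.1583
-0.24 False [-153.2 -117.1  115.1] [-0.2  0.1  0.3] ft -0.13 31.575
-0.09 False [-157.8 -108.   115. ] [0.2 0.5 0.2] ft -0.46 31.9917
0.06 False [-160.9  -98.3  115. ] [ 0.1 -0.3  0.4] ft 0.31 32.4083
0.21 False [-162.5  -88.3  115. ] [ 0.1 -0.4  0.1] ft 0.36 32.825
0.36 False [-162.6  -78.1  115. ] [0.6 0.4 0. ] ft -0.56 33.2417
0.51 False [-161.3  -68.   115. ] [-0.8 -0.4  0.6] ft 0.69 33.6583
0.66 False [-158.7  -58.3  114.9] [-2.8 -1.2  1. ] ft 2.63 34.075
0.71 False [-157.7  -55.2  114.8] [-4.5 -2.2  2. ] ft 4.62 34.4583
0.76 False [-156.4  -52.1  114.8] [-5.3 -2.2  2.8] ft 5.26 34.8417
0.81 False [-155.   -49.   114.8] [-5.5 -1.5  3. ] ft 4.99 35.225
0.86 False [-153.2  -46.1  114.7] [-5.1 -1.4  2.3] ft 4.79 35.6083
0.91 False [-151.7  -43.3  114.7] [-6.2 -1.5  3.2] ft 5.78 35.9917
0.96 False [-150.1  -40.6  114.6] [-7.7 -2.1  3.9] ft 7.52 36.375
1.01 False [-148.   -37.9  114.6] [-7.8 -1.4  4.1] ft 7.38 36.7583
1.06 False [-146.2  -35.3  114.5] [-9.8 -1.2  5.1] ft 9.11 37.1417
1.11 False [-143.5  -32.8  114.5] [-8.9  0.1  4.3] ft 7.93 37.525
1.16 False [-141.5  -30.5  114.4] [-10.2  -0.1   5. ] ft 9.34 37.9083
1.21 False [-139.2  -28.4  114.3] [-10.9  -0.3   5.4] ft 10.35 38.2917
```

```bash
python3 - <<'E'
from h import *
p,o=lp(-82.5,1.21,-1,18); r.move_straight(p,o,speed=.1)
s=tp(); r.move_straight(W(s[0],s[1],190),speed=.25)
r.reach(W(10,215,190),q())
look('e'); print(r.read_state()['time_s'])
z=[ortho(n,np.load('e'+n+'.npz')['im'],T,22,(-150,-90),(-110,-10),6) for n in('top','scene')]
cv2.imwrite('pics/e.png',np.vstack(z)[:,:,::-1])
for n in('top','scene'):
    f=np.load('e'+n+'.npz');p=w2t(T,cloud(n,f['d']))*1e3; x,y,zz=np.moveaxis(p,-1,0)
    m=(zz>28)&(zz<42)&(x>-75)&(x<85)&(y>25)&(y<225); m=cv2.morphologyEx(m.astype(np.uint8),cv2.MORPH_OPEN,np.ones((3,3)))>0
    if m.sum(): print(n,'panel',m.sum(),np.percentile(p[m],[1,99],axis=0).round(1).tolist(),cv2.minAreaRect(p[m][:,:2].astype(np.float32)))
E
```

```text
top block 87 [[-111.8, -105.4], [-88.1, -95.7], [-73.2, -65.7]]
top bar y 238 [-68.3 -60.6 -52.8]
top lever 102 [-120.9  -31.8  107.4] dir 0.438 -0.899 -120.1 -32.7 [[-134.0, -56.0, 97.0], [-106.0, -9.0, 115.0]]
scene block 106 [[-110.4, -106.6], [-87.9, -95.9], [-70.5, -66.1]]
scene bar y 257 [-66.9 -58.6 -50.8]
scene lever 90 [-116.8  -27.3  108.2] dir 0.463 -0.886 -116.2 -29.9 [[-133.0, -51.0, 97.0], [-106.0, -9.0, 115.0]]
40.3167
top panel 1334 [[-52.7, 53.9, 29.9], [65.0, 209.6, 39.9]] ((5.881916046142578, 133.0753173828125), (120.63456726074219, 160.2606201171875), 0.3494631350040436)
scene panel 1949 [[-48.5, 55.6, 28.8], [69.0, 213.1, 41.2]] ((9.47890853881836, 135.05770874023438), (122.93782806396484, 162.220947265625), 1.041360855102539)
```

View pics/e.png

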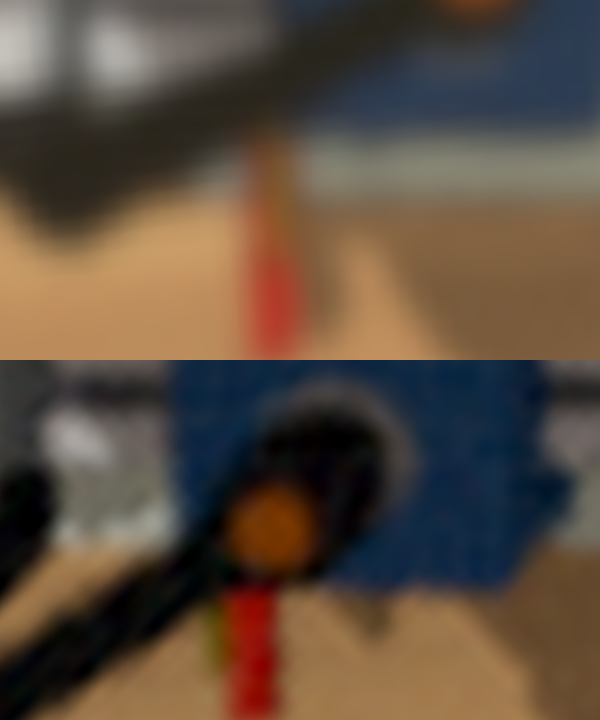

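```bash
python3 - <<'E'
from h import *
command_gripper(.05)
r.reach(W(7,240,150),q()); r.move_straight(W(7,240,49),speed=.12); print(tp(),*mF(4),r.read_state()['grip_width'])
print(r.move_straight(W(7,126,49),speed=.05,max_force=6),tp(),F(),r.read_state()['time_s'])
y=126
while y>106:
    y-=1; c=r.move_straight(W(7,y,49),speed=.015,max_force=4); f=mF(2)[0]; print(y,c,tp(),f)
    if c or f[1]>3.5: break
print(r.read_state()['time_s'])
E
```

```text
[  7.7 240.2  50.1] [-0.11 -0.1   0.06] [0.28 0.22 0.52] 0.05021541335826537
False [  7.  126.1  49. ] [ 0.29 -0.2   0.86] 44.65
125 False [  7. 125.  49.] [-0.2   0.8  -0.44]
124 False [  7.  123.9  49. ] [0.15 0.24 0.16]
123 False [  7.  122.9  49. ] [-0.24  1.02  0.16]
122 False [  7.  121.9  49. ] [-0.44 -0.12 -0.39]
121 False [  7.  120.9  49. ] [ 0.6  -0.32  0.7 ]
120 False [  7.  119.9  49. ] [ 0.28  0.42 -0.1 ]
119 False [  7.  119.3  49. ] [0.27 3.06 0.18]
118 False [  7.  119.1  49.1] [ 0.18  6.26 -1.31]
46.9167
```

```bash
python3 - <<'E'
from h import *
r.move_straight(W(7,150,49),speed=.1); r.move_straight(W(7,230,200),speed=.25); 
look('f'); print(r.read_state()['time_s'])
for n in('top','scene'):
    f=np.load('f'+n+'.npz');p=w2t(T,cloud(n,f['d']))*1e3; x,y,zz=np.moveaxis(p,-1,0)
    m=(zz>31)&(zz<39)&(x>-75)&(x<85)&(y>15)&(y<150)
    if m.sum(): print(n,'panel',m.sum(),np.percentile(p[m],[1,99],axis=0).round(1).tolist(),np.median(p[m][:,2]),cv2.minAreaRect(p[m][:,:2].astype(np.float32)))
z=[ortho(n,np.load('f'+n+'.npz')['im'],T,35,(-150,125),(-110,130),2.5) for n in('top','scene')]
cv2.imwrite('pics/f.png',cv2.resize(np.hstack(z),(800,458))[:,:,::-1])
E
```

```text
top block 83 [[-111.6, -105.4], [-91.4, -96.5], [-73.6, -65.5]]
top bar y 251 [-68.2 -60.1 -51.3]
top lever 97 [-121.1  -31.1  108.1] dir 0.476 -0.88 -119.9 -32.6 [[-134.0, -58.0, 97.0], [-106.0, -9.0, 114.0]]
scene block 107 [[-110.8, -106.9], [-86.2, -96.8], [-70.6, -66.7]]
scene bar y 287 [-66.8 -58.5 -46.5]
scene lever 95 [-115.7  -29.6  107.2] dir 0.401 -0.916 -115.4 -32.5 [[-130.0, -56.0, 96.0], [-105.0, -9.0, 113.0]]
48.3167
top panel 1140 [[-52.8, 15.8, 31.4], [65.0, 105.6, 38.8]] 35.12931348716859 ((6.313312530517578, 60.77378845214844), (91.39464569091797, 120.67764282226562), 89.91683959960938)
scene panel 896 [[-49.3, 24.2, 31.3], [68.8, 109.0, 38.8]] 35.01777930829422 ((10.10622787475586, 85.27114868164062), (125.85213470458984, 122.47887420654297), 89.90766906738281)
```

View pics/f.png

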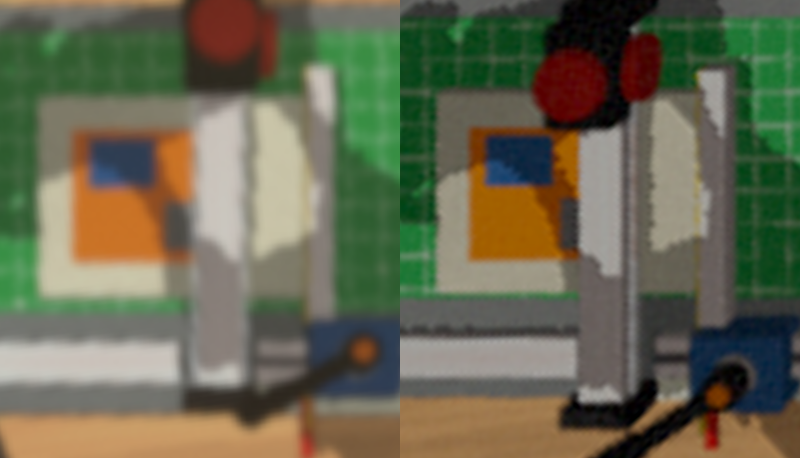

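The picture shows the board flat and square under the bridge, with its edge against the stop bar at about column 305 (left view). The pointer is still on the marker and nothing around has moved. I'm handing it in.

```bash
python3 -c "
from h import *
r.hold(.3); print(r.finish_job())"
```

```text
the job is handed in; nothing more can be done
None
```

The job is handed in at about 49 s, result not reported: the gauge was clamped (it only crept about 8 mm at 11 N under the slow test push), so I slackened it, set the pointer on the marker within about 1 mm by camera, tightened the lever to about 10 N (snug), and slid the board flat and square against the stop bar.

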